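# Set out the mixing station

### The job

Set out the mixing station on the blue mat: stand the steel beaker in the middle of the stirrer's black disc with the red lid seated on top of it, stand the yellow-capped jar in the middle of the balance pan, and stand the amber bottle midway between the disc and the pan. Then stand the blue-capped white bottle straight behind the amber bottle, on the side away from the robot and square to the mat, with about 30 mm clear between the two. Everything stays upright, and leave the stoppered conical flask where it is.

Things in the scene. Friction and masses are not known exactly. Their poses are not given: they have to be found in the camera images.
- mat: Fixed light-blue spill mat with a darker blue edge, 240 x 360 x 3 mm. Origin: centre of its underside, which is also exactly midway between the centres of the stirrer's disc and of the balance pan. Mat x axis: along its short side, away from the robot ('behind'); y axis: along its long side, to the robot's left; turned up to about 0.2 rad from the world axes. Its top is at z = 3 mm.
- stirrer_top (a point): Centre of the black disc (94 mm across) on top of the fixed white slim stirrer (110 x 110 mm, top 23 mm above the bench), standing at one end of the mat, 115 mm from the mat's centre, left or right at random.
- pan (a point): Centre of the top of the round steel pan (88 mm across, 28 mm above the bench) of the fixed grey balance (110 mm wide, 140 mm deep) at the other end of the mat, 115 mm from the mat's centre. The pan does not give.
- beaker_mid (a point): Open, empty, straight-sided stainless beaker, 62 mm outside diameter, 56 mm inside, 75 mm high, about 0.14 kg. Point: on its axis, half-way up (37.5 mm above its foot). Starts upright on the bench beside the mat (left or right at random).
- lid_knob (a point): Red lid of the beaker: knob 18 mm across, 24 mm high, on a disc 70 mm across, 6 mm thick, over a plug 42 mm across, 8 mm deep; about 0.06 kg. Point: on the axis, half-way up the knob, 26 mm above the plug's underside (on which it starts standing) and 18 mm above the disc's underside (which rests on the rim). Starts on the bench beside the mat.
- amber_mid (a point): Amber glass bottle with a white cap and paper label, 50 mm in diameter, 95 mm high with the cap, about 0.18 kg. Point: on its axis, 47.5 mm above its foot, on the straight body. Starts upright on the bench beside the mat (left or right at random).
- bluecap_mid (a point): White plastic bottle with a blue cap, 50 mm in diameter, 95 mm high with the cap, about 0.15 kg. Point: on its axis, 47.5 mm above its foot, on the straight body. Starts upright on the bench beside the mat (left or right at random).
- jar_mid (a point): Low white jar with a yellow cap, 54 mm in diameter, 60 mm high with the cap, about 0.12 kg. Point: on its axis, 30 mm above its foot. Starts upright on the bench beside the mat (left or right at random).
- flask_mid (a point): Bystander: pale glass conical flask with a green stopper, 64 mm across at the foot, 95 mm high, standing among the things to be moved. Point: on its axis, 47.5 mm above its foot. Not to be knocked or moved.

How it is judged:
At the end, for the whole second after the job is handed in: All upright, at rest: beaker within 15 mm of the disc's centre; lid seated, within 10 mm of the beaker's axis; jar within 15 mm of the pan's centre; amber bottle within 15 mm of the mat's centre; blue-capped one behind it within 15 mm of the mat's x axis, bottle axes 65 to 95 mm apart (horizontal distance between beaker_mid and stirrer_top below 0.015 m and z of beaker_mid in the frame of stirrer_top between 0.032 and 0.043 m and horizontal distance between lid_knob and beaker_mid below 0.01 m and z of lid_knob in the frame of beaker_mid between 0.05 and 0.0585 m and horizontal distance between jar_mid and pan below 0.015 m and z of jar_mid in the frame of pan between 0.025 and 0.036 m and horizontal distance between amber_mid and mat below 0.015 m and z of each of amber_mid, bluecap_mid in the frame of mat below 0.056 m and x of bluecap_mid in the frame of mat above 0.05 m and y of bluecap_mid in the frame of mat between -0.015 and 0.015 m and horizontal distance between bluecap_mid and amber_mid between 0.065 and 0.095 m and angle between each of beaker_mid, lid_knob, amber_mid, bluecap_mid, jar_mid's own z axis and vertical below 0.12 rad and linear speed of each of beaker, lid, amber, bluecap, jar below 0.02 m/s); the robot touches nothing.
It fails at once if the conical flask is shifted by more than 20 mm or tipped (distance of flask_mid from where it was at the start of the episode above 0.02 m or angle between flask_mid's own z axis and vertical above 0.35 rad).
It also fails if it takes over 128 s, if anything falls off the work surface, if the arm or the gripper's body presses on something with over 40 N, if the wrist force passes 120 N, or if a joint passes its speed limit or range.

### The arm

A 7-joint arm with a two-finger parallel gripper is mounted at the origin on the work surface. World frame = base frame: x ahead of the robot, y to its left, z up, the work surface at z = 0. Lengths are in m, angles in rad, forces in N, time in s.
With the tool pointing down it reaches from about 0.35 to 0.9 m from the base axis. Payload 8.1 kg.
Tool frame: the origin (TCP) lies at the very end of the fingers, on their centre line; the grasp point (between the pads) lies 19 mm behind it; z points along the fingers, y is the line along which they close (so a half turn about z gives the same grasp; the last joint's range is limited). The gripper opens to 92 mm and grips with 3 to 60 N. Pads are 19 mm wide; open, the fingers measure 130 mm over their backs; the gripper's body (75 mm by 190 mm) begins 47 mm behind the grasp point.
Start: joints at [-1.353, 0.434, 0.025, 1.573, -0.012, 1.134, -0.075], TCP at [0.197, 0.593, 0.227] pointing down, gripper open.
Joint ranges: [-2.62, 2.62], [-0.44, 2.09], [-1.27, 1.32], [0.08, 2.57], [-1.32, 4.46], [0.12, 2], [-2.74, 2.74]. Speed limits (rad/s): [2.22, 2.22, 3.01, 3.01, 3.14, 3.14, 3.14].

### API

Orientations are given as a rotation vector (axis times angle).
In Python, from cell import arm gives the robot as it stands.
- The arm moves only by the tool jog_arm, never from a script. Its argument "rows" is a list of rows, each a list of 3 entries, a list of its own where there are three numbers: the shift along the world's x, y, z in cm, then the turn, a rotation vector about the world's x, y, z in degrees, then the opening, from 0 (shut) to 1 (fully open). A call has 1 to 8 rows; each row is the pose to reach, as a shift and turn from the pose commanded when the call began; what a row does not reach only later rows make up. A row lasts 1/8 s, in which the tool goes at most 62.5 mm and 10.7 degrees, less where a joint would pass 70% of its speed; a pose out of reach is approached as far as the arm can. A call with a gripper value outside its range is refused whole. The fingers move at their own pace and stop on an object; "newtons" is the grip in N (left out, the last holds). Time passes only in rows, so rows that repeat a pose let the fingers close. It gives the time, the measured TCP pose, the force, the opening and the grip force at its end, in the units of the state.
- arm.observe(): the state, without advancing time (a new reading comes with each control period).
- arm.get_image(name): name is "side" or "top" or "wrist"; returns a dict with "img" (480x640x3 uint8, red, green, blue), "depth" (480x640 float32, m along the optical axis (not along the pixel's ray), 0 where there is no reading), "fx", "fy", "cx", "cy" (pixels), "rvec" (rotation vector, rad) and "tvec" (3), from world to camera coordinates, as OpenCV has them; the wrist camera has in their place "mount" (4x4, takes a point from camera to tool coordinates, whose origin is the TCP and whose axes are the flange's). Camera axes: x right, y down, z forward; pixel columns grow to the right and rows downward; lengths in m; the calibration is good to about 2 mm. A picture is of the moment at which its call begins: read the wrist's pose just before it.
- arm.sign_off(): hands the job in; it is judged then, once.
The state is a dict: "clock": time; "joints": joint angles; "dq": joint speeds; "joint_efforts": joint torques, N m; "position": TCP position; "ee_rot": TCP orientation; "force": force on the tool from outside, world axes, zero at the start; "ft_torque": the same for the moment, N m; "width": opening from 0.0 (shut) to 1.0 (fully open); "gripper_force": force on a finger pad.
Only numpy, scipy, OpenCV 4.12 (cv2) and the standard library are available. Lean on these libraries where they do the work, as an engineer would, in place of code of your own. Each camera call takes 0.05 s, during which the arm holds its last target. There are 200 camera calls.

## Working session

There is one attempt and no reset: what is moved stays moved. The work goes in short steps, Python scripts to look and compute and a tool call to move; the robot and the scene stay as the last step left them, time stands still between calls to the robot, and variables do not carry over. Pictures are saved under pics/ and viewed, at most 14 in all, crops included, and the job is handed in when it is done.

Besides the shell and the picture viewer there is one more tool, called after "Emit:" as name(argument=value, ...) on one line, values as JSON. jog_arm: Moves the arm, as the interface text tells. Its arguments: {"type":"object","properties":{"rows":{"type":"array","items":{"type":"array"}},"newtons":{"type":"number"}},"required":["rows"]}

```bash
ls; mkdir -p pics
cat > h.py <<'E'
from cell import arm
import numpy as np, cv2
def cam(n):
    return arm.get_image(n)
def save(im,name): cv2.imwrite('pics/'+name,cv2.cvtColor(im,cv2.COLOR_RGB2BGR))
def cloud(d):
    R=cv2.Rodrigues(np.array(d['rvec'],float))[0]; t=np.array(d['tvec'],float).ravel()
    z=d['depth']; v,u=np.mgrid[:480,:640]
    p=np.stack([(u-d['cx'])/d['fx']*z,(v-d['cy'])/d['fy']*z,z],-1)
    return (p-t)@R
E
python3 - <<'E'
from h import *
print(arm.observe())
for n in('top','side'):
    d=cam(n); save(d['img'],n+'0.png'); np.savez(n+'0.npz',**d)
    print(n,d['fx'],d['rvec'],d['tvec'])
E
```

```text
pics
{'clock': 0.0, 'joints': array([-1.35259405,  0.43521502,  0.02497691,  1.57406926, -0.0115832 ,
        1.13399372, -0.07506153]), 'dq': array([ 0.00020823,  0.00040606,  0.00170522, -0.00014003,  0.00191164,
       -0.00042991,  0.00128282]), 'joint_efforts': array([-5.55147744e-04, -6.67820406e+01,  9.84716043e-01, -3.14468551e+01,
       -6.05141418e-02,  4.25667933e-02,  1.70570052e-04]), 'position': array([0.19698457, 0.59262428, 0.22596073]), 'ee_rot': array([-5.01785089e-01, -3.10116831e+00,  2.41587354e-03]), 'force': array([-0.05204909,  0.20480527, -0.65553171]), 'ft_torque': array([ 0.00584588, -0.0371637 ,  0.01236783]), 'gripper_force': 0.0, 'width': 0.9985527136636143}
top 525.2627827542116 [ 2.16124655 -2.18961676  0.13755631] [-0.01416231  0.51672232  1.13213516]
side 573.7731554808998 [ 2.35376708 -0.3130855   0.13711778] [-0.50851814  0.15252354  1.15708535]
```

View pics/top0.png

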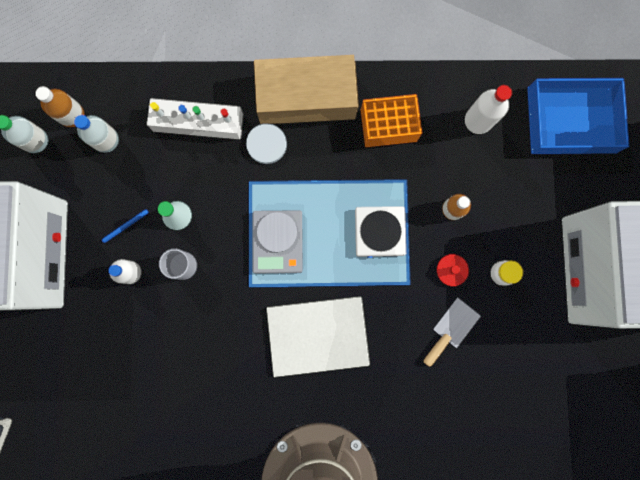

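View pics/side0.png

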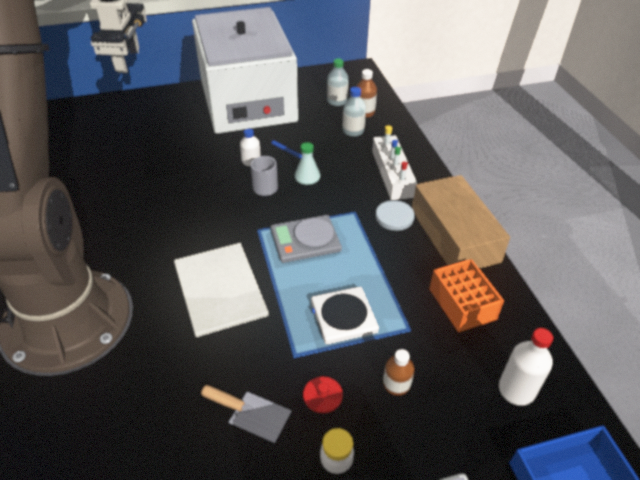

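The top view shows the mat centred near (329,233), the balance pan at (277,232) and the disc at (381,231). On the left are the blue-capped bottle (123,271), beaker (178,264) and flask (175,214). On the right are the amber bottle (457,207), lid (453,270) and jar (508,272). I'll measure them with depth.

```bash
cat > m.py <<'E'
from h import *
def circ(P):
    c,r=cv2.minEnclosingCircle(P[:,:2].astype(np.float32)); return np.round(c,4),round(r,4)
def box(P,c,r=.05,z0=.0,z1=.2):
    q=P.reshape(-1,3); 
    return q[(np.hypot(q[:,0]-c[0],q[:,1]-c[1])<r)&(q[:,2]>z0)&(q[:,2]<z1)]
E
python3 - <<'E'
from m import *
T=dict(np.load('top0.npz')); S=dict(np.load('side0.npz'))
PT=cloud(T);PS=cloud(S)
px=dict(pan=(277,232),disc=(381,231),blue=(118,270),beaker=(178,260),flask=(168,211),amber=(461,203),lid=(455,269),jar=(511,272))
sx=dict(pan=(315,232),disc=(345,312),blue=(249,133),beaker=(263,162),flask=(307,149),amber=(402,357),lid=(323,380),jar=(338,440))
for k in px:
    u,v=px[k]; p=PT[v,u]; u,v=sx[k]; s=PS[v,u]
    print(k,'T',p.round(3),'S',s.round(3))
    for n,P in(('T',PT),('S',PS)):
        q=box(P,p,.055,.006)
        zt=np.percentile(q[:,2],98)
        qt=q[q[:,2]>zt-.006]
        print('   ',n,len(q),'top',zt.round(4),'mean',qt.mean(0).round(4),circ(qt),'ext',q.min(0).round(3),q.max(0).round(3))
# mat
hsv=cv2.cvtColor(T['img'],cv2.COLOR_RGB2HSV)
m=((abs(hsv[...,0].astype(int)-103)<14)&(hsv[...,1]>60)&(hsv[...,2]>70)).astype(np.uint8); m[:, :240]=0;m[:,420:]=0;m[:170]=0;m[295:]=0
n=np.argwhere(m)[:,::-1]; print(cv2.minAreaRect(cv2.convexHull(n.astype(np.int32))))
b=cv2.boxPoints(cv2.minAreaRect(cv2.convexHull(n.astype(np.int32))))
R=cv2.Rodrigues(T['rvec'])[0]
W=[]
for u,v in b:
    d=R.T@[(u-T['cx'])/T['fx'],(v-T['cy'])/T['fy'],1]; c=-R.T@T['tvec'].ravel(); W.append(c+d*(.003-c[2])/d[2])
W=np.array(W); print(W.round(4),W.mean(0))
# disc dark pixels
for n,P,D in(('T',PT,T),('S',PS,S)):
    h=D['img'].max(2)<60
    for nm,r in (('disc',.09),):
        c=PT[231,381]
        mk=h&(np.hypot(P[...,0]-c[0],P[...,1]-c[1])<.07)&(P[...,2]>.017)&(P[...,2]<.03)
        print(n,nm,mk.sum(),P[mk].mean(0),circ(P[mk]))
    c=PT[232,277]; q=box(P,c,.06,.0245,.035); print(n,'pan',len(q),q.mean(0),circ(q))
E
```

```text
pan T [0.538 0.086 0.029] S [0.543 0.085 0.03 ]
    T 1865 top 0.0325 mean [0.538  0.0869 0.0292] (array([0.5345, 0.0827]), 0.0498) ext [0.483 0.033 0.013] [0.588 0.141 0.035]
    S 1321 top 0.0322 mean [0.5402 0.086  0.0291] (array([0.5406, 0.0869]), 0.0463) ext [0.484 0.032 0.006] [0.591 0.14  0.034]
disc T [ 0.539 -0.145  0.022] S [ 0.543 -0.145  0.025]
    T 1877 top 0.0283 mean [ 0.5375 -0.1437  0.0247] (array([ 0.5386, -0.1447]), 0.055) ext [ 0.485 -0.197  0.016] [ 0.594 -0.091  0.031]
    S 1990 top 0.0277 mean [ 0.5387 -0.1461  0.0244] (array([ 0.5387, -0.1447]), 0.0551) ext [ 0.486 -0.198  0.006] [ 0.594 -0.09   0.03 ]
blue T [0.455 0.406 0.098] S [0.457 0.408 0.095]
    T 611 top 0.098 mean [0.4545 0.4149 0.0956] (array([0.4543, 0.415 ]), 0.0122) ext [0.43  0.365 0.006] [0.495 0.438 0.102]
    S 515 top 0.0967 mean [0.456  0.4136 0.0951] (array([0.4546, 0.4143]), 0.014) ext [0.409 0.37  0.006] [0.499 0.438 0.1  ]
beaker T [0.481 0.31  0.002] S [0.474 0.327 0.061]
    T 620 top 0.0779 mean [0.4685 0.301  0.0752] (array([0.4683, 0.3   ]), 0.0313) ext [0.438 0.255 0.006] [0.50
[... 1315 characters left out ...]
.0632 mean [ 0.444  -0.4181  0.0604] (array([ 0.444 , -0.4177]), 0.0245) ext [ 0.418 -0.445  0.006] [ 0.469 -0.393  0.065]
((328.5257873535156, 232.9945831298828), (107.14893341064453, 162.11509704589844), 89.40933990478516)
[[ 0.6611  0.1561  0.003 ]
 [ 0.6614 -0.2145  0.003 ]
 [ 0.4167 -0.2094  0.003 ]
 [ 0.4179  0.1531  0.003 ]] [ 0.53926765 -0.0286767   0.003     ]
T disc 1162 [ 0.53974429 -0.14273692  0.02380862] (array([ 0.5401, -0.1429]), 0.044)
T pan 1257 [0.53768112 0.08738464 0.02841351] (array([0.5381, 0.0859]), 0.0597)
S disc 268 [ 0.54327249 -0.15175255  0.02424091] (array([ 0.5401, -0.1417]), 0.0417)
S pan 898 [0.53971292 0.08509174 0.02864227] (array([0.538 , 0.0863]), 0.0597)
```

Disc (0.539,-0.144), pan (0.539,0.0865) and mat centre (0.539,-0.0285) agree with the 230 mm spacing, and mat yaw is about 0. First I go to the blue-capped bottle.

Emit:
jog_arm(rows=[[[4, -12, 0], [0, 0, 9], 1], [[14, -17.8, 0], [0, 0, 18.4], 1], [[25.8, -17.8, 0], [0, 0, 18.4], 1], [[25.8, -17.8, 0], [0, 0, 18.4], 1], [[25.8, -17.8, 0], [0, 0, 18.4], 1], [[25.8, -17.8, 0], [0, 0, 18.4], 1], [[25.8, -17.8, 0], [0, 0, 18.4], 1], [[25.8, -17.8, 0], [0, 0, 18.4], 1]], newtons=20)

```text
clock: 1.1
position: [0.453, 0.4165, 0.2265]
ee_rot: [0.004, -3.14, -0.001]
force: [0.5, -0.0, 0.3]
width: 1.001
gripper_force: 0.0
```

Emit:
jog_arm(rows=[[[0, 0, -5], [0, 0, 0], 1], [[0, 0, -10], [0, 0, 0], 1], [[0, 0, -14], [0, 0, 0], 1], [[0, 0, -16.5], [0, 0, 0], 1], [[0, 0, -18], [0, 0, 0], 1], [[0, 0, -18.8], [0, 0, 0], 1], [[0, 0, -18.8], [0, 0, 0], 1], [[0, 0, -18.8], [0, 0, 0], 1]])

```text
clock: 2.1
position: [0.4555, 0.4157, 0.0398]
ee_rot: [-0.0, 3.141, 0.002]
force: [1.4, 0.1, -0.2]
width: 0.999
gripper_force: 0.0
```

Emit:
jog_arm(rows=[[[0, 0, 0], [0, 0, 0], 0], [[0, 0, 0], [0, 0, 0], 0], [[0, 0, 0], [0, 0, 0], 0], [[0, 0, 0], [0, 0, 0], 0], [[0, 0, 0], [0, 0, 0], 0], [[0, 0, 0], [0, 0, 0], 0], [[0, 0, 0], [0, 0, 0], 0], [[0, 0, 0], [0, 0, 0], 0]])

```text
clock: 3.1
position: [0.4551, 0.4152, 0.0388]
ee_rot: [-0.0, 3.142, 0.0]
force: [0.4, 0.2, -0.2]
width: 0.535
gripper_force: 20.0
```

Emit:
jog_arm(rows=[[[0, 0, 3], [0, 0, 0], 0], [[0, 0, 8], [0, 0, 0], 0], [[0, 0, 14], [0, 0, 0], 0], [[2, -4, 16], [0, 0, 0], 0], [[4, -10, 16], [0, 0, 0], 0], [[6, -15, 16], [0, 0, 0], 0], [[8, -20, 16], [0, 0, 0], 0], [[10, -25, 16], [0, 0, 0], 0]])

```text
clock: 4.1
position: [0.5553, 0.1633, 0.1986]
ee_rot: [0.0, -3.141, 0.0]
force: [0.2, 0.7, -0.9]
width: 0.535
gripper_force: 20.0
```

Emit:
jog_arm(rows=[[[2, -6, 0], [0, 0, 0], 0], [[4, -12, 0], [0, 0, 0], 0], [[5.5, -17, 0], [0, 0, 0], 0], [[6.4, -19.4, 0], [0, 0, 0], 0], [[6.4, -19.4, 0], [0, 0, 0], 0], [[6.4, -19.4, 0], [0, 0, 0], 0], [[6.4, -19.4, 0], [0, 0, 0], 0], [[6.4, -19.4, 0], [0, 0, 0], 0]])

```text
clock: 5.1
position: [0.619, -0.0277, 0.1988]
ee_rot: [0.003, -3.142, -0.001]
force: [0.4, 0.1, -1.6]
width: 0.538
gripper_force: 20.0
```

Emit:
jog_arm(rows=[[[0, -0.1, -5], [0, 0, 0], 0], [[0, -0.1, -9], [0, 0, 0], 0], [[0, -0.1, -12], [0, 0, 0], 0], [[0, -0.1, -14], [0, 0, 0], 0], [[0, -0.1, -15], [0, 0, 0], 0], [[0, -0.1, -15.6], [0, 0, 0], 0], [[0, -0.1, -15.6], [0, 0, 0], 0], [[0, -0.1, -15.6], [0, 0, 0], 0]])

```text
clock: 6.1
position: [0.6196, -0.0299, 0.0435]
ee_rot: [-0.0, 3.14, 0.0]
force: [-0.4, 0.3, -0.9]
width: 0.532
gripper_force: 20.0
```

Emit:
jog_arm(rows=[[[0, 0, -0.15], [0, 0, 0], 0], [[0, 0, -0.15], [0, 0, 0], 0], [[0, 0, -0.15], [0, 0, 0], 0.75], [[0, 0, -0.15], [0, 0, 0], 0.75], [[0, 0, -0.15], [0, 0, 0], 0.8], [[0, 0, -0.15], [0, 0, 0], 0.8], [[0, 0, 2], [0, 0, 0], 0.8], [[0, 0, 6], [0, 0, 0], 0.8]])

```text
clock: 7.1
position: [0.6178, -0.0298, 0.1019]
ee_rot: [0.0, -3.138, 0.0]
force: [0.9, -0.1, 1.4]
width: 0.799
gripper_force: 0.0
```

Emit:
jog_arm(rows=[[[0, 0, 5], [0, 0, 0], 1], [[0, 3, 9], [0, 0, 0], 1], [[-2, 9, 10], [0, 0, 0], 1], [[-5, 15, 10], [0, 0, 0], 1], [[-8, 20, 10], [0, 0, 0], 1], [[-12, 25, 10], [0, 0, 0], 1], [[-14, 30, 10], [0, 0, 0], 1], [[-15, 32.9, 10], [0, 0, 0], 1]])

```text
clock: 8.1
position: [0.4669, 0.3024, 0.2029]
ee_rot: [0.007, -3.141, -0.002]
force: [1.6, 0.0, -0.8]
width: 0.997
gripper_force: 0.0
```

Emit:
jog_arm(rows=[[[0, -0.1, -5], [0, 0, 0], 1], [[0, -0.1, -10], [0, 0, 0], 1], [[0, -0.1, -13.5], [0, 0, 0], 1], [[0, -0.1, -15.5], [0, 0, 0], 1], [[0, -0.1, -16.7], [0, 0, 0], 1], [[0, -0.1, -16.7], [0, 0, 0], 1], [[0, -0.1, -16.7], [0, 0, 0], 0], [[0, -0.1, -16.7], [0, 0, 0], 0]])

```text
clock: 9.1
position: [0.4696, 0.2985, 0.0366]
ee_rot: [-0.0, 3.14, 0.002]
force: [0.4, 0.7, -0.0]
width: 0.833
gripper_force: 0.0
```

Emit:
jog_arm(rows=[[[0, 0, 0], [0, 0, 0], 0], [[0, 0, 0], [0, 0, 0], 0], [[0, 0, 0], [0, 0, 0], 0], [[0, 0, 0], [0, 0, 0], 0], [[0, 0, 0], [0, 0, 0], 0], [[0, 0, 0], [0, 0, 0], 0]])

```text
clock: 9.85
position: [0.4694, 0.2985, 0.0362]
ee_rot: [-0.001, 3.141, 0.001]
force: [-1.0, 0.1, 6.3]
width: 0.673
gripper_force: 20.0
```

Emit:
jog_arm(rows=[[[0, 0, 3], [0, 0, 0], 0], [[0, 0, 8], [0, 0, 0], 0], [[0, -2, 13], [0, 0, 0], 0], [[1, -6, 15], [0, 0, 0], 0], [[2, -11, 15], [0, 0, 0], 0], [[3, -16, 15], [0, 0, 0], 0], [[4, -21, 15], [0, 0, 0], 0], [[5, -26, 15], [0, 0, 0], 0]])

```text
clock: 10.85
position: [0.5189, 0.0364, 0.1855]
ee_rot: [0.0, -3.141, 0.0]
force: [0.8, 0.1, -1.5]
width: 0.675
gripper_force: 20.0
```

Emit:
jog_arm(rows=[[[0.5, -5, 0], [0, 0, 0], 0], [[1, -10, 0], [0, 0, 0], 0], [[1.5, -15, 0], [0, 0, 0], 0], [[2, -17.5, 0], [0, 0, 0], 0], [[2, -18.3, 0], [0, 0, 0], 0], [[2, -18.3, -4], [0, 0, 0], 0], [[2, -18.3, -8], [0, 0, 0], 0], [[2, -18.3, -10], [0, 0, 0], 0]])

```text
clock: 11.85
position: [0.5376, -0.1428, 0.0835]
ee_rot: [0.003, -3.138, -0.002]
force: [0.4, -0.4, -1.3]
width: 0.677
gripper_force: 20.0
```

Emit:
jog_arm(rows=[[[0, 0, -1], [0, 0, 0], 0], [[0, 0, -1.5], [0, 0, 0], 0], [[0, 0, -2], [0, 0, 0], 0], [[0, 0, -2], [0, 0, 0], 0], [[0, 0, -2], [0, 0, 0], 0]])

```text
clock: 12.48
position: [0.5394, -0.1449, 0.0662]
ee_rot: [-0.0, 3.141, -0.0]
force: [-0.6, -1.0, -1.8]
width: 0.674
gripper_force: 20.0
```

Emit:
jog_arm(rows=[[[0, 0, -0.4], [0, 0, 0], 0], [[0, 0, -0.6], [0, 0, 0], 0], [[0, 0, -0.6], [0, 0, 0], 0], [[0, 0, -0.6], [0, 0, 0], 0]])

```text
clock: 12.98
position: [0.5391, -0.1449, 0.0597]
ee_rot: [0.0, -3.142, -0.0]
force: [-0.4, 0.3, -1.3]
width: 0.674
gripper_force: 20.0
```

Emit:
jog_arm(rows=[[[0, 0, 0], [0, 0, 0], 1], [[0, 0, 0], [0, 0, 0], 1], [[0, 0, 0], [0, 0, 0], 1], [[0, 0, 0], [0, 0, 0], 1], [[0, 0, 3], [0, 0, 0], 1], [[0, 0, 8], [0, 0, 0], 1], [[0, 0, 12], [0, 0, 0], 1], [[0, 0, 13], [0, 0, 0], 1]])

```text
clock: 13.98
position: [0.5405, -0.1452, 0.1925]
ee_rot: [-0.0, 3.137, -0.001]
force: [0.0, 0.2, -1.3]
width: 0.997
gripper_force: 0.0
```

Emit:
jog_arm(rows=[[[1, -4, 0], [0, 0, 0], 1], [[2.5, -9, 0], [0, 0, 0], 1], [[4, -14, 0], [0, 0, 0], 1], [[5.1, -16.6, 0], [0, 0, 0], 1], [[5.1, -16.6, 0], [0, 0, 0], 1], [[5.1, -16.6, 0], [0, 0, 0], 1]])

```text
clock: 14.72
position: [0.5897, -0.3097, 0.1888]
ee_rot: [0.001, -3.14, -0.002]
force: [0.6, 0.8, -0.2]
width: 1.0
gripper_force: 0.0
```

Emit:
jog_arm(rows=[[[0, -0.1, -5], [0, 0, 0], 1], [[0, -0.1, -9], [0, 0, 0], 1], [[0, -0.1, -12], [0, 0, 0], 1], [[0, -0.1, -14], [0, 0, 0], 1], [[0, -0.1, -15], [0, 0, 0], 1], [[0, -0.1, -15], [0, 0, 0], 1], [[0, -0.1, -15], [0, 0, 0], 1]])

```text
clock: 15.6
position: [0.5908, -0.3122, 0.0409]
ee_rot: [-0.001, 3.14, -0.001]
force: [0.3, -0.5, -0.8]
width: 1.0
gripper_force: 0.0
```

Emit:
jog_arm(rows=[[[0, 0, 0], [0, 0, 0], 0], [[0, 0, 0], [0, 0, 0], 0], [[0, 0, 0], [0, 0, 0], 0], [[0, 0, 0], [0, 0, 0], 0], [[0, 0, 0], [0, 0, 0], 0], [[0, 0, 0], [0, 0, 0], 0], [[0, 0, 0], [0, 0, 0], 0], [[0, 0, 0], [0, 0, 0], 0]])

```text
clock: 16.6
position: [0.5901, -0.3118, 0.0397]
ee_rot: [0.0, -3.142, -0.0]
force: [0.2, 0.6, -0.4]
width: 0.539
gripper_force: 20.0
```

Emit:
jog_arm(rows=[[[0, 0, 3], [0, 0, 0], 0], [[0, 0, 8], [0, 0, 0], 0], [[0, 0, 14], [0, 0, 0], 0], [[-1, 2, 17], [0, 0, 0], 0], [[-2, 7, 17], [0, 0, 0], 0], [[-3, 12, 17], [0, 0, 0], 0], [[-4, 17, 17], [0, 0, 0], 0], [[-5.1, 22, 17], [0, 0, 0], 0]])

```text
clock: 17.6
position: [0.5385, -0.0903, 0.2097]
ee_rot: [-0.0, 3.142, 0.0]
force: [0.6, 0.9, -1.9]
width: 0.534
gripper_force: 20.0
```

Emit:
jog_arm(rows=[[[0, 4.5, 0], [0, 0, 0], 0], [[0, 6.3, 0], [0, 0, 0], 0], [[0, 6.3, 0], [0, 0, 0], 0], [[0, 6.3, 0], [0, 0, 0], 0], [[0, 6.3, -4], [0, 0, 0], 0], [[0, 6.3, -8], [0, 0, 0], 0], [[0, 6.3, -12], [0, 0, 0], 0], [[0, 6.3, -14], [0, 0, 0], 0]])

```text
clock: 18.6
position: [0.538, -0.0313, 0.0677]
ee_rot: [-0.004, -3.139, 0.002]
force: [-0.2, 0.3, -1.3]
width: 0.536
gripper_force: 20.0
```

Emit:
jog_arm(rows=[[[0, 0, -1], [0, 0, 0], 0], [[0, 0, -1.8], [0, 0, 0], 0], [[0, 0, -2.3], [0, 0, 0], 0], [[0, 0, -2.5], [0, 0, 0], 0], [[0, 0, -2.5], [0, 0, 0], 0], [[0, 0, -2.5], [0, 0, 0], 0]])

```text
clock: 19.35
position: [0.5394, -0.0288, 0.0451]
ee_rot: [-0.001, 3.141, 0.0]
force: [0.2, -1.8, -2.1]
width: 0.53
gripper_force: 20.0
```

Emit:
jog_arm(rows=[[[0, 0, -0.2], [0, 0, 0], 0], [[0, 0, -0.2], [0, 0, 0], 0], [[0, 0, -0.2], [0, 0, 0], 0.75], [[0, 0, -0.2], [0, 0, 0], 0.75], [[0, 0, -0.2], [0, 0, 0], 0.75], [[0, 0, 1], [0, 0, 0], 0.75], [[0, 0, 5], [0, 0, 0], 0.75], [[0, 0, 11], [0, 0, 0], 0.75]])

```text
clock: 20.35
position: [0.538, -0.0289, 0.1556]
ee_rot: [0.0, -3.139, 0.0]
force: [1.2, 1.4, -0.1]
width: 0.748
gripper_force: 0.0
```

Emit:
jog_arm(rows=[[[0, 0, 4], [0, 0, 0], 1], [[-1, -6, 4], [0, 0, 0], 1], [[-2, -12, 4], [0, 0, 0], 1], [[-4, -18, 4], [0, 0, 0], 1], [[-5, -24, 4], [0, 0, 0], 1], [[-7, -30, 4], [0, 0, 0], 1], [[-9, -35, 4], [0, 0, 0], 1], [[-9.6, -38.8, 4], [0, 0, 0], 1]])

```text
clock: 21.35
position: [0.441, -0.4197, 0.1959]
ee_rot: [0.004, 3.141, -0.002]
force: [0.9, 0.4, 0.9]
width: 1.001
gripper_force: 0.0
```

Emit:
jog_arm(rows=[[[0, 0, -3], [0, 0, 0], 1], [[0, 0, -7], [0, 0, 0], 1], [[0, 0, -10], [0, 0, 0], 1], [[0, 0, -12], [0, 0, 0], 1], [[0, 0, -12], [0, 0, 0], 1], [[0, 0, -12], [0, 0, 0], 1]])

```text
clock: 22.1
position: [0.4436, -0.4174, 0.076]
ee_rot: [-0.0, 3.14, -0.001]
force: [-0.1, -0.6, 0.6]
width: 1.001
gripper_force: 0.0
```

Emit:
jog_arm(rows=[[[0, 0, -3], [0, 0, 0], 1], [[0, 0, -5], [0, 0, 0], 1], [[0, 0, -5.7], [0, 0, 0], 1], [[0, 0, -5.7], [0, 0, 0], 0], [[0, 0, -5.7], [0, 0, 0], 0], [[0, 0, -5.7], [0, 0, 0], 0], [[0, 0, -5.7], [0, 0, 0], 0], [[0, 0, -5.7], [0, 0, 0], 0]])

```text
clock: 23.1
position: [0.4433, -0.4171, 0.0181]
ee_rot: [-0.0, 3.141, -0.001]
force: [-0.6, -0.1, 3.8]
width: 0.579
gripper_force: 20.0
```

Emit:
jog_arm(rows=[[[0, 0, 0], [0, 0, 0], 0], [[0, 0, 0], [0, 0, 0], 0], [[0, 0, 0], [0, 0, 0], 0], [[0, 0, 0], [0, 0, 0], 0]])

```text
clock: 23.6
position: [0.4433, -0.417, 0.0181]
ee_rot: [-0.0, 3.141, -0.0]
force: [-0.9, 0.6, 5.4]
width: 0.575
gripper_force: 20.0
```

Emit:
jog_arm(rows=[[[0, 0, 3], [0, 0, 0], 0], [[0, 0, 8], [0, 0, 0], 0], [[0, 0, 14], [0, 0, 0], 0], [[0, 3, 18], [0, 0, 0], 0], [[1, 8, 19], [0, 0, 0], 0], [[2, 14, 19], [0, 0, 0], 0], [[3, 20, 19], [0, 0, 0], 0], [[4, 26, 19], [0, 0, 0], 0]])

```text
clock: 24.6
position: [0.483, -0.1549, 0.2076]
ee_rot: [0.0, -3.142, -0.0]
force: [1.7, -0.1, -1.4]
width: 0.58
gripper_force: 20.0
```

Emit:
jog_arm(rows=[[[1, 6, 0], [0, 0, 0], 0], [[2, 12, 0], [0, 0, 0], 0], [[3.5, 18, 0], [0, 0, 0], 0], [[5, 22.5, 0], [0, 0, 0], 0], [[5.6, 24.3, 0], [0, 0, 0], 0], [[5.6, 24.3, 0], [0, 0, 0], 0], [[5.6, 24.3, -4], [0, 0, 0], 0], [[5.6, 24.3, -9], [0, 0, 0], 0]])

```text
clock: 25.6
position: [0.5399, 0.0837, 0.1178]
ee_rot: [0.004, 3.139, -0.001]
force: [0.1, 0.3, -2.0]
width: 0.575
gripper_force: 20.0
```

Emit:
jog_arm(rows=[[[0, 0, -3], [0, 0, 0], 0], [[0, 0, -5], [0, 0, 0], 0], [[0, 0, -6.2], [0, 0, 0], 0], [[0, 0, -6.8], [0, 0, 0], 0], [[0, 0, -6.8], [0, 0, 0], 0], [[0, 0, -6.8], [0, 0, 0], 0]])

```text
clock: 26.35
position: [0.5396, 0.0861, 0.0504]
ee_rot: [-0.0, 3.14, 0.0]
force: [-0.6, 0.3, -1.4]
width: 0.577
gripper_force: 20.0
```

Emit:
jog_arm(rows=[[[0, 0, -0.2], [0, 0, 0], 0], [[0, 0, -0.4], [0, 0, 0], 0], [[0, 0, -0.4], [0, 0, 0], 0], [[0, 0, -0.4], [0, 0, 0], 0.8], [[0, 0, -0.4], [0, 0, 0], 0.8], [[0, 0, -0.4], [0, 0, 0], 0.8], [[0, 0, 1], [0, 0, 0], 0.8], [[0, 0, 6], [0, 0, 0], 0.8]])

```text
clock: 27.35
position: [0.5374, 0.0857, 0.1091]
ee_rot: [0.001, -3.137, 0.002]
force: [1.2, -0.1, 0.4]
width: 0.799
gripper_force: 0.0
```

Emit:
jog_arm(rows=[[[0, 0, 5], [0, 0, 0], 0.8], [[-1, -4, 10], [0, 0, 0], 1], [[-2, -10, 11], [0, 0, 0], 1], [[-3, -16, 11], [0, 0, 0], 1], [[-5, -22, 11], [0, 0, 0], 1], [[-7, -28, 11], [0, 0, 0], 1], [[-8.8, -34, 11], [0, 0, 0], 1], [[-8.8, -38.9, 11], [0, 0, 0], 1]])

```text
clock: 28.35
position: [0.4494, -0.3054, 0.2211]
ee_rot: [0.003, 3.141, -0.0]
force: [1.0, 1.0, -0.8]
width: 0.994
gripper_force: 0.0
```

Emit:
jog_arm(rows=[[[0, 0, -3], [0, 0, 0], 1], [[0, 0, -7], [0, 0, 0], 1], [[0, 0, -11], [0, 0, 0], 1], [[0, 0, -14], [0, 0, 0], 1], [[0, 0, -15], [0, 0, 0], 1], [[0, 0, -15], [0, 0, 0], 1], [[0, 0, -15], [0, 0, 0], 0.5], [[0, 0, -15], [0, 0, 0], 0.5]])

```text
clock: 29.35
position: [0.4518, -0.3032, 0.0709]
ee_rot: [-0.001, 3.14, -0.001]
force: [0.0, -1.1, -0.5]
width: 0.833
gripper_force: 0.0
```

Emit:
jog_arm(rows=[[[0, 0, -3], [0, 0, 0], 0.5], [[0, 0, -4.5], [0, 0, 0], 0.5], [[0, 0, -5.1], [0, 0, 0], 0.5], [[0, 0, -5.1], [0, 0, 0], 0.5], [[0, 0, -5.1], [0, 0, 0], 0.5], [[0, 0, -5.1], [0, 0, 0], 0.5]])

```text
clock: 30.1
position: [0.4515, -0.3031, 0.0193]
ee_rot: [-0.0, 3.141, -0.001]
force: [-0.2, -0.3, 0.7]
width: 0.5
gripper_force: 0.0
```

Emit:
jog_arm(rows=[[[0, 0, -0.2], [0, 0, 0], 0.5], [[0, 0, -0.2], [0, 0, 0], 0], [[0, 0, -0.2], [0, 0, 0], 0], [[0, 0, -0.2], [0, 0, 0], 0], [[0, 0, -0.2], [0, 0, 0], 0], [[0, 0, -0.2], [0, 0, 0], 0], [[0, 0, -0.2], [0, 0, 0], 0], [[0, 0, -0.2], [0, 0, 0], 0]])

```text
clock: 31.1
position: [0.4511, -0.3029, 0.0168]
ee_rot: [-0.0, 3.142, 0.0]
force: [-0.2, -1.0, 0.1]
width: 0.187
gripper_force: 20.0
```

Run:
```python
from m import *
print(arm.observe()['position'],arm.observe()['width'])
T=cam('top');S=cam('side')
tg=dict(beaker=(.539,-.144),amber=(.539,-.0285),blue=(.619,-.0285),jar=(.539,.0865),flask=(.582,.314))
for k,c in tg.items():
    for n,D in(('T',T),('S',S)):
        q=box(cloud(D),c,.045,.03); zt=np.percentile(q[:,2],97); qt=q[q[:,2]>zt-.006]
        print(k,n,zt.round(4),qt.mean(0).round(4),circ(qt))
save(np.hstack([T['img'][120:340,80:560],]),'t1.png'); save(S['img'],'s1.png')
```

```text
[ 0.45113733 -0.30289136  0.01675052] 0.18734103565176033
beaker T 0.1005 [ 0.5375 -0.1453  0.0979] (array([ 0.5381, -0.1448]), 0.031)
beaker S 0.1003 [ 0.5619 -0.1582  0.0982] (array([ 0.557 , -0.1553]), 0.0249)
amber T 0.1009 [ 0.5383 -0.0287  0.0987] (array([ 0.5384, -0.0288]), 0.0117)Traceback (most recent call last):
  File "<stdin>", line 7, in <module>
    return _quantile_unchecked(
        a, q, axis, out, overwrite_input, method, keepdims, weights)
    return _ureduce(a,
                    func=_quantile_ureduce_func,
    ...<5 lines>...
                    overwrite_input=overwrite_input,
                    method=method)
    r = func(a, **kwargs)
    result = _quantile(arr,
                       quantiles=q,
    ...<2 lines>...
                       out=out,
                       weights=wgt)
    slices_having_nans = np.isnan(arr[-1, ...])
                                  ~~~^^^^^^^^^
IndexError: index -1 is out of bounds for axis 0 with size 0
```

Emit:
jog_arm(rows=[[[0, 0, 2], [0, 0, 0], 0], [[0, 0, 6], [0, 0, 0], 0], [[0, 0, 11], [0, 0, 0], 0], [[0, 0, 15], [0, 0, 0], 0], [[3, 5, 15], [0, 0, 0], 0], [[6, 11, 15], [0, 0, 0], 0], [[8.7, 15.8, 15], [0, 0, 0], 0], [[8.7, 15.8, 15], [0, 0, 0], 0]])

```text
clock: 32.2
position: [0.5404, -0.1388, 0.1664]
ee_rot: [-0.014, 3.141, 0.004]
force: [0.4, -2.0, 0.3]
width: 0.191
gripper_force: 20.0
```

Emit:
jog_arm(rows=[[[0, 0, 0], [0, 0, 0], 0], [[0, 0, -2], [0, 0, 0], 0], [[0, 0, -3.5], [0, 0, 0], 0], [[0, 0, -3.8], [0, 0, 0], 0], [[0, 0, -3.8], [0, 0, 0], 0], [[0, 0, -3.8], [0, 0, 0], 0]])

```text
clock: 32.95
position: [0.5385, -0.1452, 0.1293]
ee_rot: [0.0, 3.141, -0.0]
force: [0.1, 0.7, 0.3]
width: 0.186
gripper_force: 20.0
```

Run:
```python
from h import *
print(arm.observe()['position'])
S=cam('side');T=cam('top'); save(np.hstack([cv2.resize(S['img'][200:400,240:440],(400,400)),cv2.resize(T['img'][180:280,330:430],(400,400))]),'s2.png')
```

```text
[ 0.53845487 -0.14516488  0.12930626]
```

View pics/s2.png

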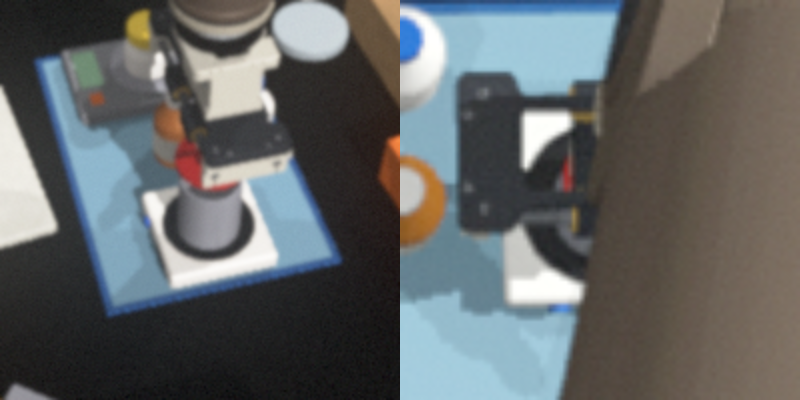

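The crop shows the beaker (210,215) centred on the disc, with the lid held level right above it. Next I lower it, release and retreat.

Emit:
jog_arm(rows=[[[0, 0, -1], [0, 0, 0], 0], [[0, 0, -1.6], [0, 0, 0], 0], [[0, 0, -2], [0, 0, 0], 0], [[0, 0, -2.1], [0, 0, 0], 0], [[0, 0, -2.2], [0, 0, 0], 0], [[0, 0, -2.2], [0, 0, 0], 0], [[0, 0, -2.2], [0, 0, 0], 0]])

```text
clock: 33.92
position: [0.5382, -0.1449, 0.1069]
ee_rot: [-0.0, 3.141, 0.0]
force: [-0.1, -1.1, -0.4]
width: 0.189
gripper_force: 20.0
```

Emit:
jog_arm(rows=[[[0, 0, 0], [0, 0, 0], 0.5], [[0, 0, 0], [0, 0, 0], 0.5], [[0, 0, 0], [0, 0, 0], 0.5], [[0, 0, 0], [0, 0, 0], 0.5], [[0, 0, 2], [0, 0, 0], 0.5], [[0, 0, 6], [0, 0, 0], 0.5], [[0, 0, 12], [0, 0, 0], 0.5], [[-3, -4, 12], [0, 0, 0], 0.5]])

```text
clock: 34.92
position: [0.5125, -0.183, 0.231]
ee_rot: [-0.011, 3.133, -0.001]
force: [-0.2, -2.2, -0.3]
width: 0.502
gripper_force: 0.0
```

Emit:
jog_arm(rows=[[[-3, -6, 0], [0, 0, 0], 0.5], [[-6, -12, 0], [0, 0, 0], 0.5], [[-9, -18, 0], [0, 0, 0], 0.5], [[-12, -24, 0], [0, 0, 0], 0.5], [[-15, -28, 0], [0, 0, 0], 0.5], [[-15, -28, 0], [0, 0, 0], 0.5], [[-15, -28, 0], [0, 0, 0], 0.5], [[-15, -28, 0], [0, 0, 0], 0.5]])

```text
clock: 35.92
position: [0.3595, -0.4634, 0.2266]
ee_rot: [-0.004, 3.141, 0.002]
force: [0.6, -0.3, -0.7]
width: 0.5
gripper_force: 0.0
```

Run:
```python
from m import *
T=cam('top');S=cam('side')
tg=dict(knob=(.539,-.144),amber=(.539,-.0285),blue=(.619,-.0285),jar=(.539,.0865),flask=(.582,.314))
for k,c in tg.items():
    for n,D in(('T',T),('S',S)):
        q=box(cloud(D),c,.04,.045)
        if len(q)<20: continue
        zt=np.percentile(q[:,2],97); qt=q[q[:,2]>zt-.006]
        print(k,n,zt.round(4),qt.mean(0).round(4),circ(qt))
        if k=='knob':
            l=q[(q[:,2]>.094)&(q[:,2]<.109)]; print(' lid disc',l.mean(0).round(4),circ(l))
save(np.hstack([cv2.resize(S['img'][200:400,240:440],(400,400)),cv2.resize(T['img'][150:290,260:400],(400,400))]),'s3.png')
```

```text
knob T 0.1283 [ 0.5371 -0.1441  0.1278] (array([ 0.5337, -0.144 ]), 0.0079)
 lid disc [ 0.5368 -0.1442  0.1041] (array([ 0.5372, -0.1445]), 0.0349)
knob S 0.1278 [ 0.5388 -0.1462  0.1274] (array([ 0.5393, -0.1448]), 0.0099)
 lid disc [ 0.5381 -0.1492  0.1045] (array([ 0.5393, -0.1447]), 0.0366)
amber T 0.1003 [ 0.5385 -0.0288  0.098 ] (array([ 0.5389, -0.0286]), 0.012)
amber S 0.0695 [ 0.5457 -0.0472  0.0668] (array([ 0.5467, -0.0423]), 0.0149)
blue T 0.1005 [ 0.6184 -0.0299  0.0983] (array([ 0.6184, -0.0296]), 0.0121)
blue S 0.1003 [ 0.62   -0.0314  0.0989] (array([ 0.6198, -0.0308]), 0.0132)
jar T 0.0919 [0.538  0.0864 0.0887] (array([0.5383, 0.0859]), 0.0238)
flask T 0.0986 [0.5815 0.3143 0.0957] (array([0.5808, 0.3139]), 0.0162)
flask S 0.0991 [0.5865 0.3149 0.0964] (array([0.5834, 0.3135]), 0.0162)
```

View pics/s3.png

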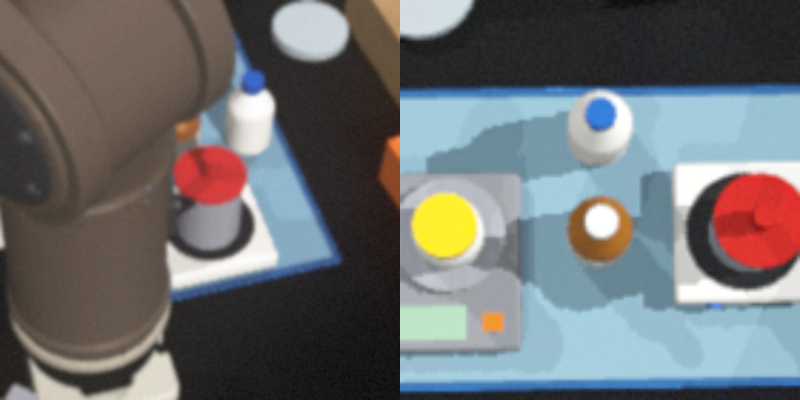

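The crops show everything upright and in place, with the lid seated (top at 0.104 m, as it should be) and the blue-capped bottle 80 mm behind the amber one. The flask hasn't moved.

```bash
python3 -c "
from cell import arm
print(arm.sign_off())"
```

```text
the job is handed in; nothing more can be done
None
```

The mixing station is set out as asked and handed in at about 36 s: by the last camera check everything was upright and within about 2 mm of target, the lid was seated and the flask had not moved; the hand-in returned no verdict.

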